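Check a chassis frame for squareness by its diagonals

ROBOT

A 6-joint arm with a two-finger parallel gripper is mounted at the origin on the work surface. World frame = base frame: x ahead of the robot, y to its left, z up, the work surface at z = 0. Lengths are in m, angles in rad, forces in N, time in s.
With the tool pointing down it reaches from about 0.35 to 0.725 m from the base axis. Payload 4.3 kg.
Tool frame: the origin (TCP) lies between the finger pads; the fingertips stand 17 mm ahead of it and the grasp point (between the pads) lies 2 mm behind it; z points along the fingers, y is the direction in which the jaws open and shut (so a half turn about z gives the same grasp; the last joint's range is limited). The gripper opens to 85 mm and grips with 20 to 120 N. Pads are 22 mm wide; open, the fingers measure 114 mm over their backs; the gripper's body (76 mm by 85 mm) begins 54 mm behind the grasp point. The pads swing forward as they close: fully open they stand 13 mm farther back than shut.
Start: joints at [-1.37, 0.377, 0.081, 1.274, 0, 1.46], TCP at [0.176, -0.547, 0.248] pointing down, gripper open.
Joint ranges: [-2.72, 2.72], [-0.84, 1.66], [-1.02, 1.22], [-1.77, 2.12], [-1.37, 1.28], [-3.14, 3.14]. Speed limits (rad/s): [2.57, 2.57, 3.14, 3.14, 3.14, 3.14].

INTERFACE

Orientations are given as a unit quaternion [x, y, z, w].
In Python, from station import r gives the robot as it stands. The module is installed in compiled form; this text tells all that it offers.
- The arm moves only by the tool carry_out, never from a script. Its argument "motion" is a list of rows, each a list of 7 numbers: the shift along the world's x, y, z in units of 30 mm (1.0 is 30 mm), then the turn, a rotation vector about the world's x, y, z in units of 5 degrees (1.0 is 5 degrees), then the finger opening in mm, from 0 to 85.4. In form: [[dx, dy, dz, rx, ry, rz, hand], ...]. A call has exactly 5 rows; each row shifts and turns the commanded pose from where the row before left it; what a row does not reach is not made up. A row lasts 1/10 s, in which the tool goes at most 50 mm and 8.59 degrees, less where a joint would pass 70% of its speed; a pose out of reach is approached as far as the arm can. A call is refused whole if a number of a shift passes 1 or a number of a turn 1, either way. A call with a gripper value outside its range is refused whole. The fingers move at their own pace and stop on an object; the grip force is fixed at half the most. Time passes only in rows, so rows that do not move let the fingers close, or fill a call up. It gives the time, the measured TCP pose, the force and the opening at its end, in the units of the state.
- r.sense(): the state, without advancing time (a new reading comes with each control period).
- r.camera(name): name is "side" or "top" or "wrist"; returns (picture, depth): 400x640x3 uint8, red, green, blue; 400x640 float32, m along the optical axis (not along the pixel's ray), 0 where there is no reading.
- r.get_calibration(name): a dict with "mtx" (3x3 intrinsics, pixels), "k1" (the pictures are not rectified: a ray, as slopes to the right and down, at radius r is drawn at 1 + k1 r^2 times it, then the intrinsics apply), "R" (3x3) and "t" (3): a world point X has camera coordinates R X + t. Camera axes: x right, y down, z forward; pixel columns grow to the right and rows downward; lengths in m; the calibration is good to about 2 mm. A picture is of the moment at which its call begins: read the wrist's pose just before it. get_calibration takes no time and is no camera call; for the wrist camera it gives the pose at the moment of the call.
- r.sign_off(): hands the job in, once; it reports no verdict.
The state is a dict: "clock": time; "qpos": joint angles; "dq": joint speeds; "effort": joint torques, N m; "ee_pos": TCP position; "eef_rot": TCP orientation; "ft_force": force on the tool from outside, world axes, zero at the start; "torque": the same for the moment, N m; "gripper_width": finger opening in m.
Only numpy, scipy, OpenCV 4.12 (cv2) and the standard library are available. Lean on these libraries where they do the work, as an engineer would, in place of code of your own. Each camera call takes 0.05 s, during which the arm holds its last target.

TASK

Check the aluminium chassis frame for squareness with the sliding rule: drop the rule's eye over the standoff at the frame's near left corner, push the slide out until its sprung nose is pressed fully home on the diagonally opposite standoff, then measure the other diagonal the same way with the eye on the near right standoff. Compare the two, and finish with the rule let go, eye down over its standoff and nose still pressed on the far one, across the longer diagonal (either will do if they agree within 4 mm). Push only gently, with no more than 15 N on the nose, and leave everything else on the bench and inside the frame where it is.

Things in the scene. Friction and masses are not known exactly. Their poses are not given: they have to be found in the camera images.
- chassis: Fixed flat frame of four aluminium bars 26 mm wide, tops 18 mm above the table, on a rubber mat; open inside, floor at 3 mm, with a loose 12 mm high heat sink in it. Origin on the table under the middle; x away from the robot, y left, z up. Four brass standoffs (round pins, diameter 10, 15 mm tall, top 4 mm tapered) stand on the bars; the near two at x -75, y +100 and -100 mm.
- near_left (a point): Foot of the near left standoff: on the pin's axis at the bar's top face. The diagonally opposite one is far right, at x +75, y -100 mm of the chassis if the frame is square (diagonal 250 mm). The far bar with both its standoffs may be shifted along y by up to 20 mm either way, which lengthens one diagonal and shortens the other by up to 16 mm; the shift is not reported.
- near_right (a point): Foot of the near right standoff: on the pin's axis at the bar's top face. The diagonally opposite one is far left, at x +75, y +100 mm of the chassis if square (diagonal 250 mm), with the same unknown shift along y.
- eye (a point): Centre of the eye of the loose steel rule (8 mm thick, 28 mm wide, 0.23 kg), 4 mm above its underside: a round 18 mm hole through a 40 x 40 mm plate. x points along the rule from eye to nose, z up. On the frame the underside rests on the bars. Pushed outward, the standoff bears on the hole's rear wall, its axis 4 mm behind the eye's centre.
- fin (a point): Grip point on the black upright fin of the rule's slide, by which the rule is lifted, turned and slid (40 mm along the rule, 16 mm across, from 8 to 44 mm above the underside): at its middle, 32 mm above the underside, 100 mm + slide from the eye's centre. x points along the rule to the nose, z up. The rails beside the fin's foot reach 8 mm above the underside.
- nose_face (a point): Middle of the flat front face of the nose bar at the rule's far end (crossbar 44 mm wide, 8 mm high, 5 mm thick), 4 mm above the underside, 209 mm + slide - nose from the eye's centre. It bears on the far standoff.
- slide (a joint): How far the slide is drawn out, 0 to 0.072 m; about 4 N of friction holds it where it is left. With the nose pushed home it reads 0.046 for a 250 mm diagonal and 1 mm more for each mm of diagonal (0.030 to 0.062). Below 0.014 the nose is clear of any far standoff. To shorten it, pull the fin back while the eye is on its standoff.
- nose (a joint): How far the sprung nose bar is pressed in: 0 free, 0.014 m fully home against its rigid stop. Its spring gives 0.8 N at first and 2.2 N when home, less than the slide's friction. Let go when home, the nose stays pressed on the standoff but may ease out by the eye's 8 mm of play, as the rule shifts back.
There are look-alikes about, which are no part of the job. There is more than one size of the part that bears eye; the job needs the larger.

How it is judged:
By the outcome, as a careful person would: the job done as asked, in the order asked, and still so for the second after the job is handed in, with the robot touching nothing.
It also fails if it takes over 72 s, if anything falls off the work surface, if the arm or the gripper's body presses on something with over 40 N, if the wrist force passes 120 N, or if a joint passes its speed limit or range.

## Working session

There is one attempt and no reset: what is moved stays moved. The work goes in short steps, Python scripts to look and compute and a tool call to move; the robot and the scene stay as the last step left them, time stands still between calls to the robot, and variables do not carry over. Pictures are saved under pics/ and viewed, and the job is handed in when it is done.

Besides the shell and the picture viewer there is one more tool, called after "Call:" by a JSON object that holds its "api" and its "payload", one argument or row to a line. carry_out: Moves the arm, as the interface text tells. Its arguments: {"type":"object","properties":{"motion":{"type":"array"}},"required":["motion"]}

```bash
mkdir -p pics; ls
cat > h.py <<'E'
import numpy as np, cv2
from station import r
def snap(name,fn):
    c=r.get_calibration(name); p,d=r.camera(name)
    cv2.imwrite(f'pics/{fn}.png',cv2.cvtColor(p,cv2.COLOR_RGB2BGR)); 
    np.savez(f'pics/{fn}.npz',d=d,p=p,mtx=c['mtx'],k1=c['k1'],R=c['R'],t=c['t'])
def load(fn): return np.load(f'pics/{fn}.npz')
def ray(c,u,v):
    K=c['mtx']; k=float(c['k1'])
    q=np.array([(u-K[0,2])/K[0,0],(v-K[1,2])/K[1,1]]); s=q.copy()
    for _ in range(30): s=q/(1+k*(s@s))
    return np.array([s[0],s[1],1.])
def onz(c,u,v,z):
    R=c['R'];o=-R.T@c['t'];d=R.T@ray(c,u,v); return o+d*(z-o[2])/d[2]
def pt(c,u,v):
    z=c['d'][int(round(v)),int(round(u))]
    return c['R'].T@(ray(c,u,v)*z-c['t'])
def proj(c,X):
    x=c['R']@np.asarray(X)+c['t']; s=x[:2]/x[2]; s=s*(1+float(c['k1'])*(s@s)); K=c['mtx']
    return np.array([K[0,0]*s[0]+K[0,2],K[1,1]*s[1]+K[1,2]])
def crop(fn,u0,v0,u1,v1,s,out):
    p=cv2.imread(f'pics/{fn}.png')[v0:v1,u0:u1]; cv2.imwrite(f'pics/{out}.png',cv2.resize(p,None,fx=s,fy=s,interpolation=cv2.INTER_CUBIC))
E
python3 - <<'E'
from h import *
s=r.sense(); print(s)
snap('top','t0'); snap('side','s0')
E
```

```text
pics
{'clock': 0.0, 'qpos': array([-1.37029342e+00,  3.78082135e-01,  7.96339254e-02,  1.27443911e+00,
       -1.52164510e-05,  1.46050411e+00]), 'dq': array([-0.00024833, -0.00064901, -0.00126565,  0.00024625, -0.00143443,
       -0.0003516 ]), 'effort': array([ 2.73874815e-05, -4.63610244e+01,  2.69873267e+01,  2.09839881e-02,
       -2.16734065e-04, -6.67009530e-06]), 'ee_pos': array([ 0.1757224 , -0.54682337,  0.2473531 ]), 'eef_rot': array([ 9.87949536e-01,  1.54772807e-01, -5.47418700e-05, -1.04408772e-03]), 'ft_force': array([ 0.15795173,  0.0603991 , -0.67872325]), 'torque': array([-0.00194424, -0.00895835,  0.04310229]), 'gripper_width': 0.08573699096806026}
```

View pics/t0.png

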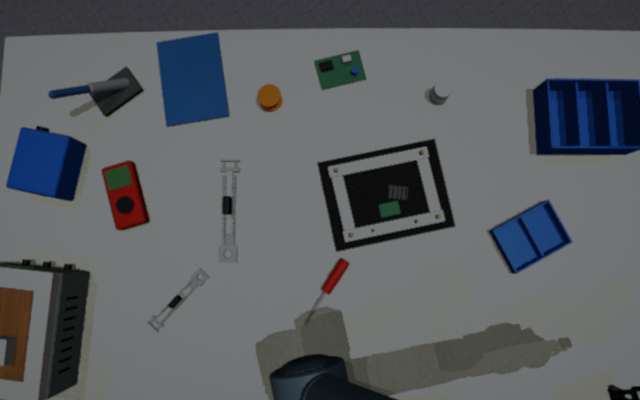

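View pics/s0.png

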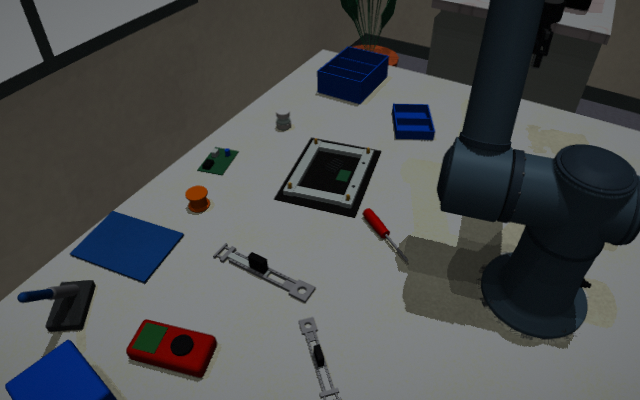

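The top view shows the larger rule with its eye at about (228,254), fin at (227,206) and nose at (230,163). A smaller look-alike rule has its eye at (201,276) and fin at (175,301). The frame is centred at about (387,195), with standoffs at about (351,234), (441,215), (335,170) and (421,152). Next I'll enlarge both areas.

Run:
```python
from h import *
crop('t0',140,145,270,335,4,'t0a'); crop('t0',310,130,465,255,5,'t0b')
c=load('t0')
for n,u,v,z in [('eye',228,254,.008),('nose',230,163,.008),('fin',227,206,.044),('s eye',201,276,.008),('s nose',155,324,.008),('NL',351,234,.033),('NR',441,215,.033),('FL',335,170,.033),('FR',421,152,.033),('mat',339,248,.0)]:
    print(n,onz(c,u,v,z).round(4),pt(c,u,v).round(4))
print(-c['R'].T@c['t'], c['mtx'])
```

```text
eye [0.4181 0.2281 0.008 ] [ 0.4182  0.2297 -0.001 ]
nose [0.6271 0.2256 0.008 ] [ 0.6287  0.2273 -0.0009]
fin [0.5238 0.2246 0.044 ] [0.5239 0.2248 0.0428]
s eye [0.3688 0.2891 0.008 ] [0.3686 0.2908 0.0012]
s nose [0.2614 0.3929 0.008 ] [ 0.2601  0.3962 -0.0019]
NL [ 0.4601 -0.0496  0.033 ] [ 0.46   -0.0495  0.0353]
NR [ 0.5006 -0.2515  0.033 ] [ 0.5018 -0.255   0.0181]
FL [ 0.6041 -0.0157  0.033 ] [ 0.6039 -0.0157  0.0345]
FR [ 0.6439 -0.2108  0.033 ] [ 0.6434 -0.2103  0.0355]
mat [ 0.4299 -0.0237  0.    ] [ 0.4299 -0.0237  0.0016]
[0.4117146  0.01306728 1.15909729] [[507.4450246    0.         321.74362913]
 [  0.         507.4450246  203.33459315]
 [  0.           0.           1.        ]]
```

View pics/t0a.png

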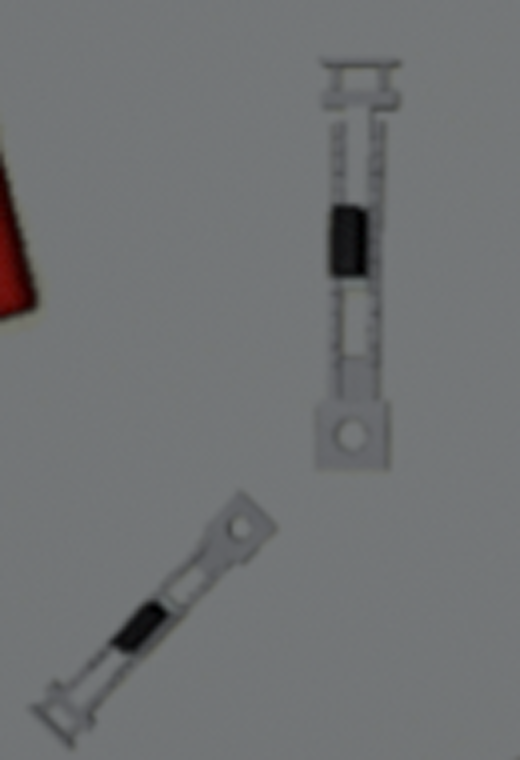

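View pics/t0b.png

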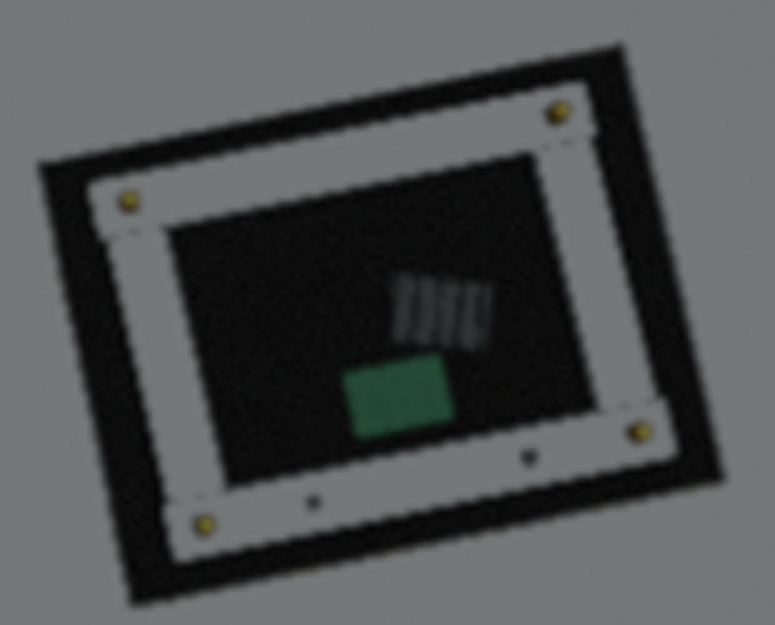

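Run:
```python
from h import *
c=load('t0')
P={n:onz(c,u,v,.033)[:2] for n,u,v in [('NL',351,234.8),('NR',438,216.2),('FL',335.8,170),('FR',421.8,152.4)]}
for k in P: print(k,P[k].round(4))
d=lambda a,b:np.linalg.norm(P[a]-P[b]).round(4)
print(d('NL','NR'),d('FL','FR'),d('NL','FL'),d('NR','FR'),'diag1',d('NL','FR'),'diag2',d('NR','FL'))
for a,b in [('NL','FR'),('NR','FL'),('NR','NL')]:
  q=P[b]-P[a]; print(a,b,np.degrees(np.arctan2(q[1],q[0])))
w=r.get_calibration('wrist'); o=-w['R'].T@w['t']; print('cam',o,w['R'],w['mtx'])
```

```text
NL [ 0.4584 -0.0496]
NR [ 0.498  -0.2447]
FL [ 0.6041 -0.0175]
FR [ 0.643  -0.2126]
0.199 0.1989 0.1492 0.1485 diag1 0.2463 diag2 0.2507
NL FR -41.44134972359808
NR FL 64.95031846164643
NR NL 101.47867036965
cam [ 0.24544039 -0.52533088  0.37479608] [[ 0.30466052 -0.95245848 -0.00219573]
 [-0.9116038  -0.29225884  0.28907315]
 [-0.27597189 -0.08606754 -0.95730449]] [[279.01430334   0.         320.03514114]
 [  0.         279.01430334 194.43993023]
 [  0.           0.           1.        ]]
```

Call:
{"api": "carry_out", "payload": {
  "motion": [
    [1,1,0,0,0,1,85],
    [1,1,0,0,0,1,85],
    [1,1,0,0,0,1,85],
    [1,1,0,0,0,1,85],
    [1,1,0,0,0,1,85]
  ]
}}

```text
clock: 0.6
ee_pos: [0.3266, -0.3959, 0.2479]
eef_rot: [0.93, 0.366, 0.0, -0.0]
ft_force: [0.1, -0.1, 0.2]
gripper_width: 0.085
```

Call:
{"api": "carry_out", "payload": {
  "motion": [
    [1,1,0,0,0,1,85],
    [1,1,0,0,0,1,85],
    [1,1,0,0,0,1,85],
    [1,1,0,0,0,1,85],
    [1,1,0,0,0,1,85]
  ]
}}

```text
clock: 1.1
ee_pos: [0.4766, -0.2459, 0.2479]
eef_rot: [0.829, 0.559, -0.0, -0.0]
ft_force: [0.8, -1.3, -0.2]
gripper_width: 0.0847
```

Run:
```python
from h import *
snap('wrist','w1')
```

```text
(no output)
```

View pics/w1.png

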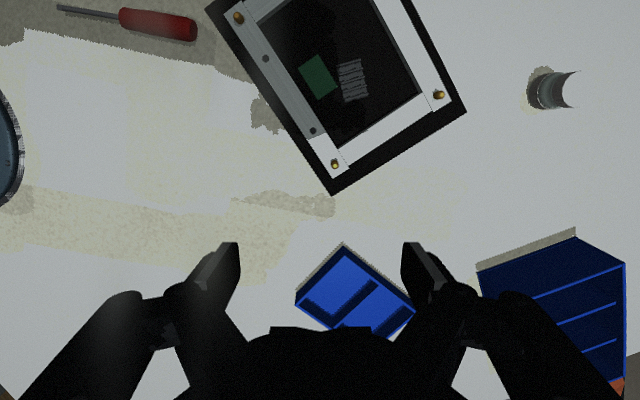

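The wrist view shows NL at (239,18), NR at (335,163) and FR at (438,94). FL is out of frame at the top, so I'll move further.

Call:
{"api": "carry_out", "payload": {
  "motion": [
    [0,1,0,0,0,1,85],
    [0,1,0,0,0,1,85],
    [0,1,0,0,0,1,85],
    [0,0,0,0,0,0,85],
    [0,0,0,0,0,0,85]
  ]
}}

```text
clock: 1.65
ee_pos: [0.4756, -0.1573, 0.2481]
eef_rot: [0.75, 0.661, -0.0, -0.0]
ft_force: [0.8, 0.2, 0.1]
gripper_width: 0.0849
```

Run:
```python
from h import *
snap('wrist','w2')
```

```text
(no output)
```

View pics/w2.png

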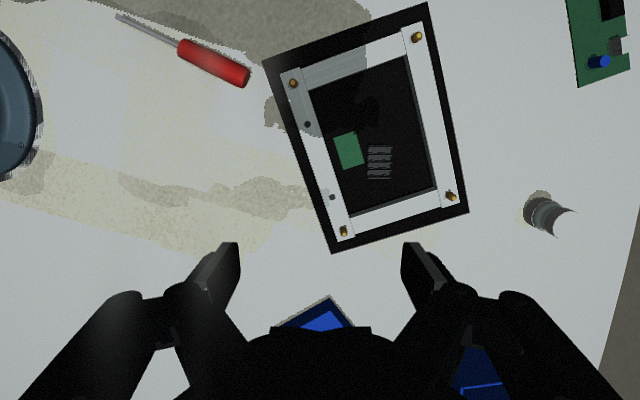

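Run:
```python
from h import *
ims=[]
for i,(u,v) in enumerate([(293,83),(343,231),(417,37),(450,196)]):
    p=cv2.imread('pics/w2.png')[v-12:v+13,u-16:u+17]; ims.append(cv2.resize(p,None,fx=12,fy=12,interpolation=cv2.INTER_CUBIC))
cv2.imwrite('pics/w2c.png',np.vstack([np.hstack(ims[:2]),np.hstack(ims[2:])]))
```

```text
(no output)
```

View pics/w2c.png

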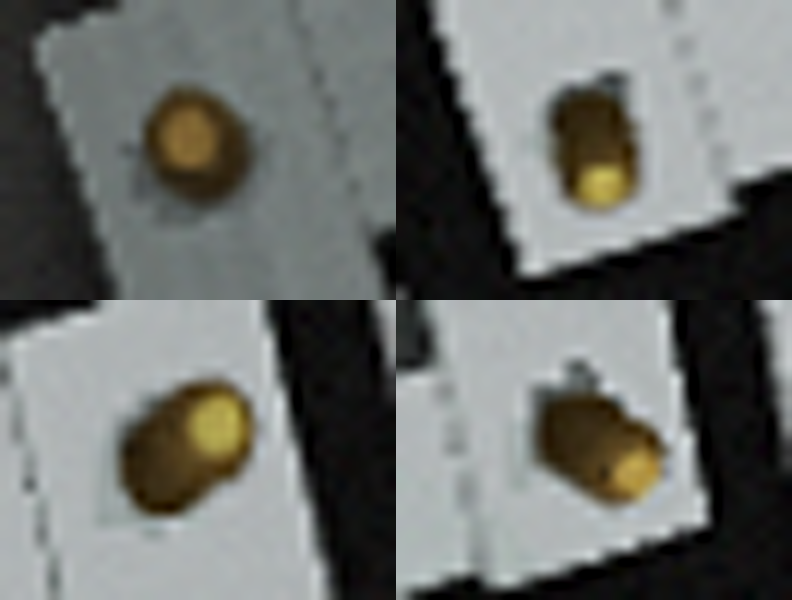

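Run:
```python
from h import *
c=load('w2')
P={n:onz(c,u,v,.033)[:2] for n,u,v in [('NL',292.2,82),('NR',343.9,234),('FL',418.6,35),('FR',453.6,198)]}
for k in P: print(k,P[k].round(4))
d=lambda a,b:np.linalg.norm(P[a]-P[b]).round(4)
print(d('NL','NR'),d('FL','FR'),d('NL','FL'),d('NR','FR'),'diag1',d('NL','FR'),'diag2',d('NR','FL'))
for a,b in [('NL','FR'),('NR','FL'),('NR','NL')]:
  q=P[b]-P[a]; print(a,b,np.degrees(np.arctan2(q[1],q[0])))
```

```text
NL [ 0.4564 -0.0492]
NR [ 0.4959 -0.2465]
FL [ 0.6035 -0.0172]
FR [ 0.6429 -0.2142]
0.2012 0.2009 0.1506 0.1506 diag1 0.249 diag2 0.2533
NL FR -41.48389760191684
NR FL 64.8529025854466
NR NL 101.31823216184196
```

Call:
{"api": "carry_out", "payload": {
  "motion": [
    [0.1,0.7,0,0,0,1,85],
    [0.1,0.7,0,0,0,1,85],
    [0.1,0.7,0,0,0,1,85],
    [0.1,0.7,0,0,0,1,85],
    [0.1,0.7,0,0,0,1,85]
  ]
}}

```text
clock: 2.2
ee_pos: [0.4912, -0.0531, 0.2482]
eef_rot: [0.589, 0.808, -0.0, 0.0]
ft_force: [0.3, 0.8, -0.9]
gripper_width: 0.0851
```

Call:
{"api": "carry_out", "payload": {
  "motion": [
    [0.1,0.7,0,0,0,1,85],
    [0.1,0.7,0,0,0,1,85],
    [0.1,0.7,0,0,0,1,85],
    [0.1,0.7,0,0,0,1,85],
    [0.1,0.7,0,0,0,1,85]
  ]
}}

```text
clock: 2.7
ee_pos: [0.5065, 0.052, 0.2481]
eef_rot: [0.4, 0.917, -0.0, 0.0]
ft_force: [-0.3, -0.2, 0.4]
gripper_width: 0.085
```

Call:
{"api": "carry_out", "payload": {
  "motion": [
    [0.1,0.7,0,0,0,1,85],
    [0.1,0.7,0,0,0,1,85],
    [0.1,0.7,0,0,0,1,85],
    [0.1,0.4,0,0,0,1,85],
    [0.1,0.2,0,0,0,1,85]
  ]
}}

```text
clock: 3.2
ee_pos: [0.5217, 0.1334, 0.248]
eef_rot: [0.191, 0.982, -0.0, -0.0]
ft_force: [0.2, 0.1, -0.0]
gripper_width: 0.0851
```

Call:
{"api": "carry_out", "payload": {
  "motion": [
    [0,0,-0.2,0,0,1,85],
    [0,0,-0.2,0,0,1,85],
    [0,0,-0.2,0,0,1,85],
    [0,0,0,0,0,1,85],
    [0,0,0,0,0,0,85]
  ]
}}

```text
clock: 3.7
ee_pos: [0.5214, 0.1323, 0.2298]
eef_rot: [0.02, 1.0, -0.0, -0.0]
ft_force: [0.2, -0.3, 0.3]
gripper_width: 0.0848
```

Run:
```python
from h import *
snap('wrist','w3'); print(r.sense()['qpos'])
```

```text
[ 1.30951302e-01  3.07434558e-01 -6.63334648e-02  1.19717141e+00
 -1.19652130e-04  1.73044859e-01]
```

View pics/w3.png

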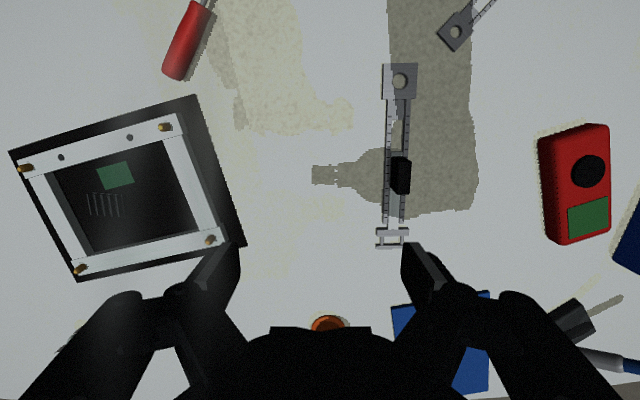

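The view shows the large rule with its eye at (399,81), fin at (400,175) and nose at (391,238). All four standoffs are visible as well. I'll enlarge the rule.

Run:
```python
from h import *
crop('w3',350,55,460,255,3,'w3a')
```

```text
(no output)
```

View pics/w3a.png

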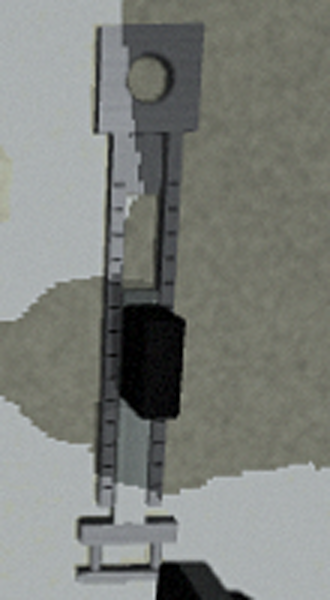

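Run:
```python
from h import *
c=load('w3')
f=lambda u,v,z:onz(c,350+(u+.5)/3-.5,55+(v+.5)/3-.5,z).round(4)
print('eye',f(150,78,.008)); print('rail480',f(130,480,.008),'nosebar',f(127.5,528,.008), 'front', f(120,580,.004))
print('fin corners top z44', f(184,318,.044),f(179,418,.044),f(148,307,.044),f(140,408,.044))
t=load('t0'); print('top', onz(t,140+348/4,145+241/4,.044).round(4), onz(t,227.75,253.75,.008).round(4), onz(t,229.8,170,.008).round(4))
print(onz(t,140+360/4,145+58/4,.008))
```

```text
eye [0.4167 0.2297 0.008 ]
rail480 [0.5848 0.2268 0.008 ] nosebar [0.6082 0.2265 0.008 ] front [0.6366 0.225  0.004 ]
fin corners top z44 [0.5059 0.2357 0.044 ] [0.5455 0.2358 0.044 ] [0.5011 0.2218 0.044 ] [0.5407 0.2202 0.044 ]
top [0.5255 0.2246 0.044 ] [0.4187 0.2286 0.008 ] [0.6107 0.2259 0.008 ]
[0.635279   0.22573486 0.008     ]
```

Call:
{"api": "carry_out", "payload": {
  "motion": [
    [0.09,0.8,-0.6,0,0,0,85],
    [0,0.8,-0.6,0,0,0,85],
    [0,0.8,-0.6,0,0,0,85],
    [0,0.76,-0.6,0,0,0.27,85],
    [0,0,0,0,0,0,85]
  ]
}}

```text
clock: 4.25
ee_pos: [0.5222, 0.2295, 0.1557]
eef_rot: [0.007, 1.0, -0.0, -0.002]
ft_force: [0.4, -0.0, -0.3]
gripper_width: 0.085
```

Run:
```python
from h import *
s=r.sense(); q=s['eef_rot']; print(s['ee_pos'],np.degrees(2*np.arctan2(q[1],q[0])))
snap('wrist','w4')
```

```text
[0.5221895  0.22953169 0.15568152] 179.18691231148142
```

View pics/w4.png

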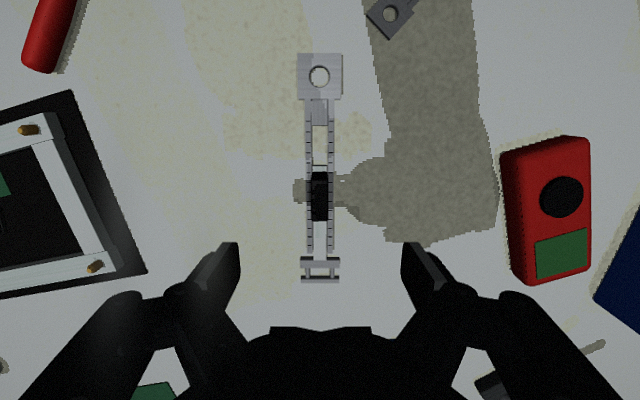

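The rule lies centred under the camera, with its eye at (319,76), fin at (320,196) and nose bar at (320,270).

Run:
```python
from h import *
c=load('w4')
for n,u,v,z in [('eye',319,76,.008),('rail',319.7,245,.008),('nosebar',320,263,.008),('front',320,281,.006),('fintop far?',320,171,.044),('fin bottom',320,221,.044),('finL',311,196,.044),('finR',328,196,.044)]:
    print(n,onz(c,u,v,z).round(4))
crop('w4',280,40,360,290,3,'w4a')
```

```text
eye [0.4166 0.2294 0.008 ]
rail [0.5879 0.2273 0.008 ]
nosebar [0.6101 0.2273 0.008 ]
front [0.6347 0.2269 0.006 ]
fintop far? [0.4984 0.2291 0.044 ]
fin bottom [0.5453 0.2283 0.044 ]
finL [0.5211 0.2206 0.044 ]
finR [0.5213 0.2359 0.044 ]
```

View pics/w4a.png

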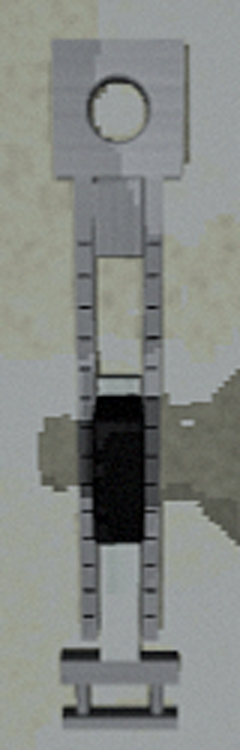

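Call:
{"api": "carry_out", "payload": {
  "motion": [
    [0.1,-0.05,-0.9,0,0,0,70],
    [0,0,-0.9,0,0,0,60],
    [0,0,-0.9,0,0,0,50],
    [0,0,-0.8,0,0,0,50],
    [0,0,-0.6,0,0,0,50]
  ]
}}

```text
clock: 4.8
ee_pos: [0.5272, 0.2253, 0.035]
eef_rot: [0.009, 1.0, -0.0, 0.0]
ft_force: [-0.3, 0.1, 0.3]
gripper_width: 0.05
```

Call:
{"api": "carry_out", "payload": {
  "motion": [
    [0,0,0,0,0,0,40],
    [0,0,0,0,0,0,40],
    [0,0,0,0,0,0,30],
    [0,0,0,0,0,0,25],
    [0,0,0,0,0,0,25]
  ]
}}

```text
clock: 5.3
ee_pos: [0.5274, 0.227, 0.0364]
eef_rot: [0.007, 1.0, 0.0, 0.001]
ft_force: [-0.2, 0.5, 0.2]
gripper_width: 0.025
```

Call:
{"api": "carry_out", "payload": {
  "motion": [
    [0,0,-0.15,0,0,0,25],
    [0,0,0,0,0,0,25],
    [0,0,0,0,0,0,5],
    [0,0,0,0,0,0,5],
    [0,0,0,0,0,0,5]
  ]
}}

```text
clock: 5.8
ee_pos: [0.5263, 0.2269, 0.0307]
eef_rot: [0.007, 1.0, 0.0, -0.0]
ft_force: [-1.5, 0.9, -1.1]
gripper_width: 0.0151
```

Call:
{"api": "carry_out", "payload": {
  "motion": [
    [0,0,0,0,0,0,5],
    [0,0,0,0,0,0,5],
    [0,0,0,0,0,0,5],
    [0,0,0,0,0,0,5],
    [0,0,0,0,0,0,5]
  ]
}}

```text
clock: 6.3
ee_pos: [0.5264, 0.2267, 0.0307]
eef_rot: [0.007, 1.0, -0.0, -0.0]
ft_force: [-0.7, 0.5, -2.0]
gripper_width: 0.0154
```

Run:
```python
from h import *
s=r.sense(); q=s['eef_rot']; print(s['ee_pos'],np.degrees(2*np.arctan2(q[1],q[0])),s['ft_force'],s['torque'],s['gripper_width'])
```

```text
[0.52643353 0.22674599 0.03071278] 179.1546552814769 [-0.67654827  0.51142511 -2.02832622] [ 0.1265033   0.09166039 -0.01889259] 0.015359699788705711
```

Call:
{"api": "carry_out", "payload": {
  "motion": [
    [0,0,0.3,0,0,0,5],
    [0,0,0.7,0,0,0,5],
    [0,0,1,0,0,0,5],
    [0,-0.3,1,0,0,-0.5,5],
    [0.05,-0.6,0.3,0,0,-0.6,5]
  ]
}}

```text
clock: 6.8
ee_pos: [0.5303, 0.2009, 0.134]
eef_rot: [0.055, 0.998, 0.001, 0.003]
ft_force: [0.7, -0.1, -2.6]
gripper_width: 0.0149
```

Call:
{"api": "carry_out", "payload": {
  "motion": [
    [0.05,-0.8,0,0,0,-0.6,5],
    [0.05,-0.8,0,0,0,-0.6,5],
    [0.05,-0.8,0,0,0,-0.6,5],
    [0.05,-0.8,0,0,0,-0.6,5],
    [0.05,-0.8,0,0,0,-0.6,5]
  ]
}}

```text
clock: 7.3
ee_pos: [0.5356, 0.0786, 0.1304]
eef_rot: [0.186, 0.982, -0.0, 0.0]
ft_force: [0.1, -0.2, -3.5]
gripper_width: 0.015
```

Call:
{"api": "carry_out", "payload": {
  "motion": [
    [0.05,-0.8,0,0,0,-0.6,5],
    [0.05,-0.8,0,0,0,-0.6,5],
    [0.05,-0.8,0,0,0,-0.6,5],
    [0,-0.8,0,0,0,-0.6,5],
    [0,-0.8,0,0,0,-0.6,5]
  ]
}}

```text
clock: 7.8
ee_pos: [0.54, -0.0414, 0.1304]
eef_rot: [0.313, 0.95, -0.0, 0.0]
ft_force: [0.3, -0.2, -1.8]
gripper_width: 0.0156
```

Call:
{"api": "carry_out", "payload": {
  "motion": [
    [0,-0.8,0,0,0,-0.6,5],
    [0,-0.7,0,0,0,-0.43,5],
    [0,-0.7,0,0,0,0,5],
    [0,-0.5,0,0,0,0,5],
    [0,0,0,0,0,0,5]
  ]
}}

```text
clock: 8.3
ee_pos: [0.5403, -0.1231, 0.1302]
eef_rot: [0.355, 0.935, -0.0, 0.001]
ft_force: [-0.8, -0.2, -3.0]
gripper_width: 0.0152
```

```bash
cat >> h.py <<'E'
def st():
    s=r.sense(); q=s['eef_rot']; print(s['clock'],s['ee_pos'].round(4),'toolx',np.degrees(2*np.arctan2(q[1],q[0])).round(2),s['ft_force'].round(1),s['torque'].round(2),s['gripper_width'].round(4))
E
python3 - <<'E'
from h import *
st(); snap('wrist','w5')
E
```

```text
Traceback (most recent call last):
  File "h.py", line 24, in st
    s=r.sense(); q=s['eef_rot']; print(s['clock'],s['ee_pos'].round(4),'toolx',np.degrees(2*np.arctan2(q[1],q[0])).round(2),s['ft_force'].round(1),s['torque'].round(2),s['gripper_width'].round(4))
                                                                                                                                                                        ^^^^^^^^^^^^^^^^^^^^^^^^
AttributeError: 'float' object has no attribute 'round'
```

```bash
sed -i "s/s\['gripper_width'\].round(4)/round(float(s['gripper_width']),4)/" h.py
python3 - <<'E'
from h import *
st(); snap('wrist','w5')
E
```

```text
8.3 [ 0.5403 -0.1231  0.1302] toolx 138.37 [-0.8 -0.2 -3. ] [ 0.02 -0.    0.03] 0.0152
```

View pics/w5.png

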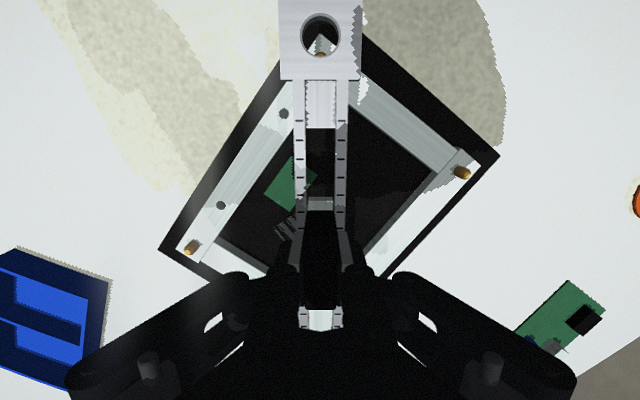

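The eye is at about (320,36), and the brass pin NL is already visible inside it at (320,53). NR is at (192,247) and FL at (462,173).

Run:
```python
from h import *
crop('w5',270,0,370,80,7,'w5a');
```

```text
(no output)
```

View pics/w5a.png

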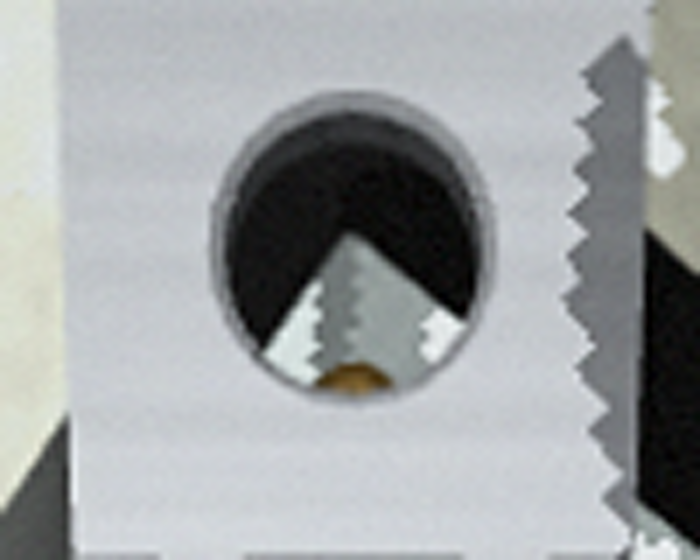

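Run:
```python
from h import *
c=load('w5')
tc=np.array([.5403,-.1231])
e=onz(c,270+354/7-.5,248/7-.5,.1075)[:2]; print('eye',e, e-tc, np.linalg.norm(e-tc), np.degrees(np.arctan2(*(tc-e)[::-1])))
# pins from w5
print('NR',onz(c,188.5,250.5,.033),'FL',onz(c,466,172,.033))
for X in ([.4565,-.0493,.033],[.4975,-.246,.033],[.6037,-.0172,.033]): print(proj(c,X))
crop('w5',170,225,230,275,10,'w5b');crop('w5',440,150,490,190,10,'w5c')
```

```text
eye [ 0.45816555 -0.05115811] [-0.08213445  0.07194189] 0.10918655185876802 -41.21524493956196
NR [ 0.49567191 -0.24450941  0.033     ] FL [ 0.60161964 -0.01639449  0.033     ]
[320.43862905  57.27370396]
[188.98405593 252.82002973]
[466.54784297 174.45719511]
```

View pics/w5b.png

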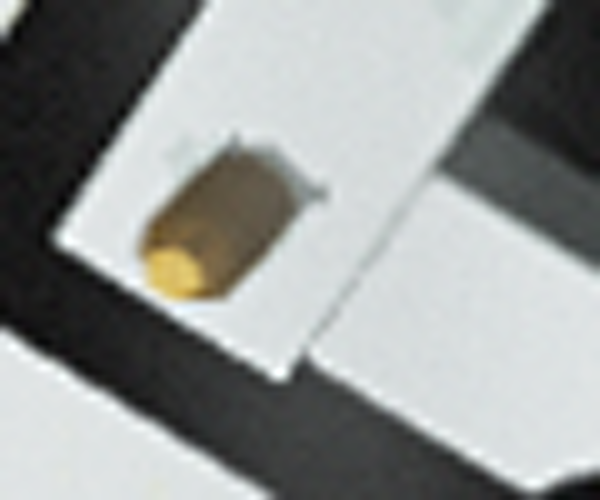

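View pics/w5c.png

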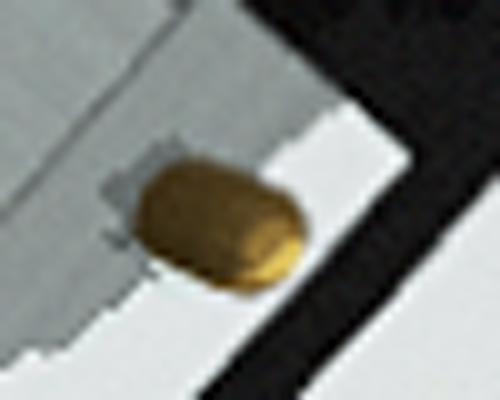

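Call:
{"api": "carry_out", "payload": {
  "motion": [
    [-0.05,0.06,-0.5,0,0,0,5],
    [0,0,-0.5,0,0,0,5],
    [0,0,-0.5,0,0,0,5],
    [0,0,-0.4,0,0,0,5],
    [0,0,0,0,0,0,5]
  ]
}}

```text
clock: 8.85
ee_pos: [0.537, -0.1181, 0.0711]
eef_rot: [0.354, 0.935, 0.0, -0.002]
ft_force: [-0.6, 0.5, -2.6]
gripper_width: 0.0155
```

Run:
```python
from h import *
st(); snap('wrist','w6'); crop('w6',270,0,370,80,7,'w6a'); snap('top','t6'); crop('t6',310,130,465,255,5,'t6b')
```

```text
8.85 [ 0.537  -0.1181  0.0711] toolx 138.57 [-0.6  0.5 -2.6] [0.03 0.05 0.04] 0.0155
```

View pics/w6a.png

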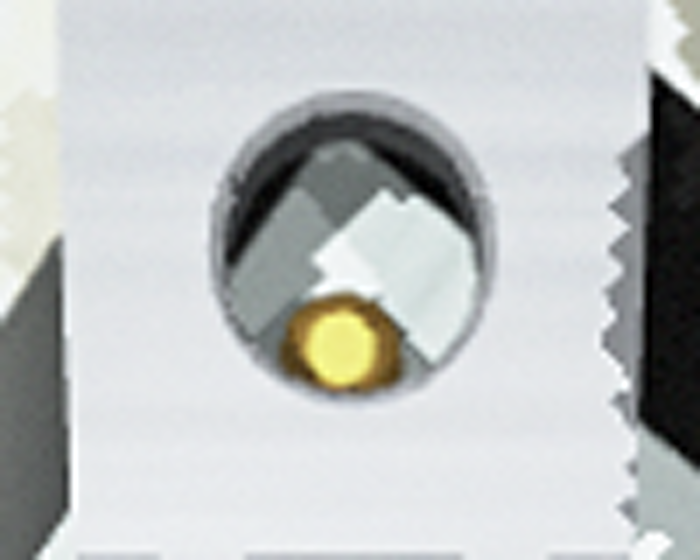

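View pics/t6b.png

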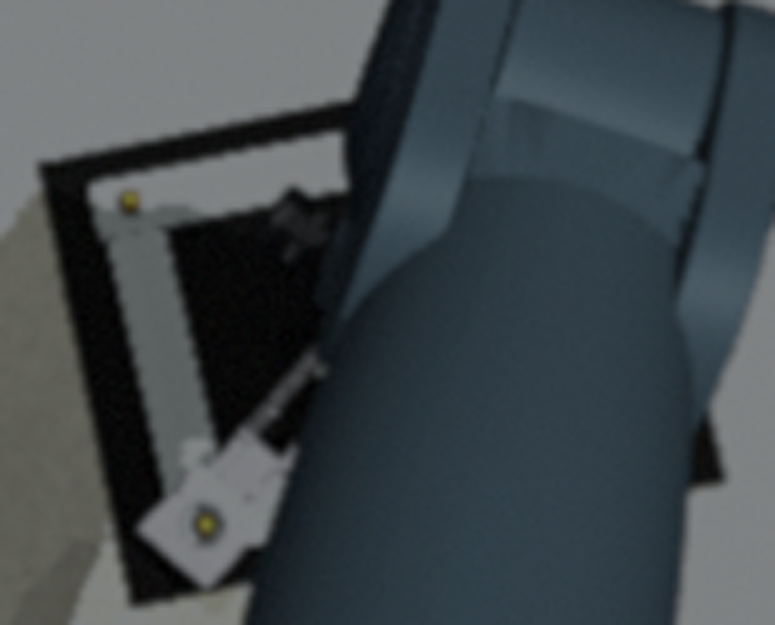

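Run:
```python
from h import *
c=load('w6')
e=onz(c,270+354/7-.5,248/7-.5,.0484)[:2]; p=onz(c,270+342/7-.5,347/7-.5,.033)[:2]
print('eye',e,'pin',p,'pin-eye',p-e)
t=load('t6'); et=onz(t,310+207/5,130+523/5,.0484)[:2]; pt_=onz(t,310+205.5/5,130+524/5,.033)[:2]; print(et,pt_,pt_-et)
```

```text
eye [ 0.45440984 -0.04630567] pin [ 0.45627482 -0.04921689] pin-eye [ 0.00186498 -0.00291123]
[ 0.45816239 -0.04963346] [ 0.45836904 -0.04983114] [ 0.00020665 -0.00019768]
```

Call:
{"api": "carry_out", "payload": {
  "motion": [
    [0.03,-0.05,-0.2,0,0,0,5],
    [0,0,-0.15,0,0,0,5],
    [0,0,0,0,0,0,5],
    [0,0,0,0,0,0,5],
    [0,0,0,0,0,0,5]
  ]
}}

```text
clock: 9.45
ee_pos: [0.5396, -0.121, 0.0625]
eef_rot: [0.354, 0.935, 0.0, 0.0]
ft_force: [0.2, -0.0, -3.0]
gripper_width: 0.0154
```

Run:
```python
from h import *
st(); snap('wrist','w7'); crop('w7',270,0,370,80,7,'w7a'); snap('top','t7'); crop('t7',330,210,380,255,10,'t7b')
```

```text
9.45 [ 0.5396 -0.121   0.0625] toolx 138.5 [ 0.2 -0.  -3. ] [-0.01 -0.01  0.04] 0.0154
```

View pics/w7a.png

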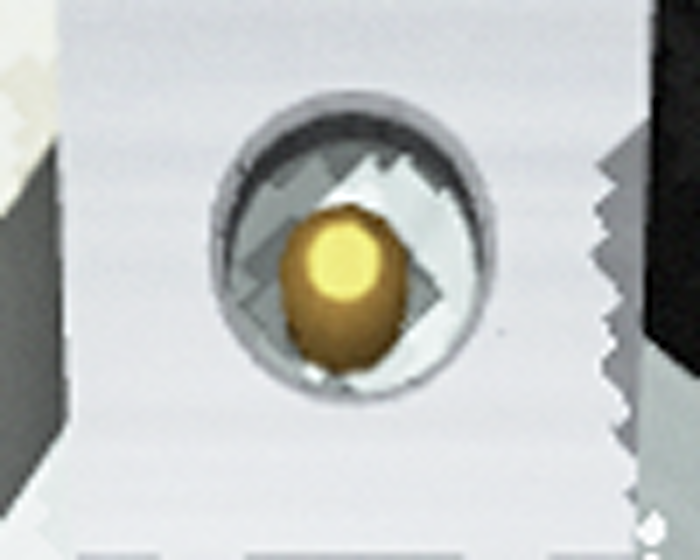

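View pics/t7b.png

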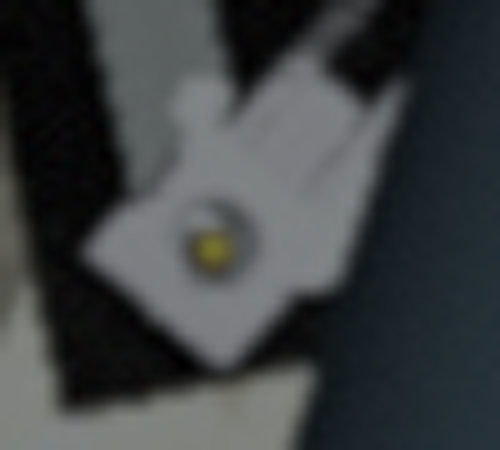

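Run:
```python
from h import *
c=load('w7')
e=onz(c,270+353/7-.5,248/7-.5,.0398)[:2]; p=onz(c,270+342/7-.5,261/7-.5,.033)[:2]
print('eye',e,'pin',p,'pin-eye',p-e)
t=load('t7'); et=onz(t,330+221/10,210+238/10,.0398)[:2]; pt_=onz(t,330+213/10,210+250/10,.033)[:2]; print(et,pt_,pt_-et)
```

```text
eye [ 0.45719934 -0.04924144] pin [ 0.45611011 -0.04934337] pin-eye [-0.00108923 -0.00010193]
[ 0.46027107 -0.05168724] [ 0.45792178 -0.05026869] [-0.00234928  0.00141855]
```

Call:
{"api": "carry_out", "payload": {
  "motion": [
    [-0.05,0.02,0,0,0,0,5],
    [0,0,-0.15,0,0,0,5],
    [0,0,-0.15,0,0,0,5],
    [0,0,-0.05,0,0,0,5],
    [0,0,0,0,0,0,5]
  ]
}}

```text
clock: 10.05
ee_pos: [0.5374, -0.1201, 0.0512]
eef_rot: [0.354, 0.935, 0.0, -0.001]
ft_force: [-0.8, -0.7, -2.0]
gripper_width: 0.015
```

Call:
{"api": "carry_out", "payload": {
  "motion": [
    [0,0,0,0,0,0,5],
    [0,0,0,0,0,0,5],
    [0,0,-0.04,0,0,0,5],
    [0,0,0,0,0,0,5],
    [0,0,0,0,0,0,5]
  ]
}}

```text
clock: 10.55
ee_pos: [0.5379, -0.1203, 0.0506]
eef_rot: [0.354, 0.935, 0.0, 0.0]
ft_force: [-0.1, 0.3, -2.8]
gripper_width: 0.0155
```

Run:
```python
from h import *
st(); snap('wrist','w8'); snap('side','s8')
```

```text
10.55 [ 0.5379 -0.1203  0.0506] toolx 138.51 [-0.1  0.3 -2.8] [ 0.01 -0.02  0.01] 0.0155
```

View pics/w8.png

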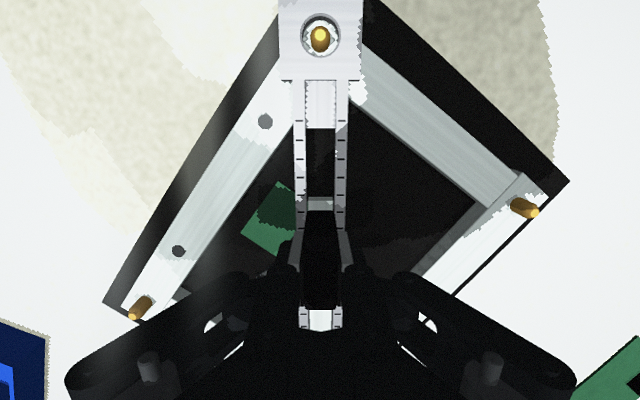

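View pics/s8.png

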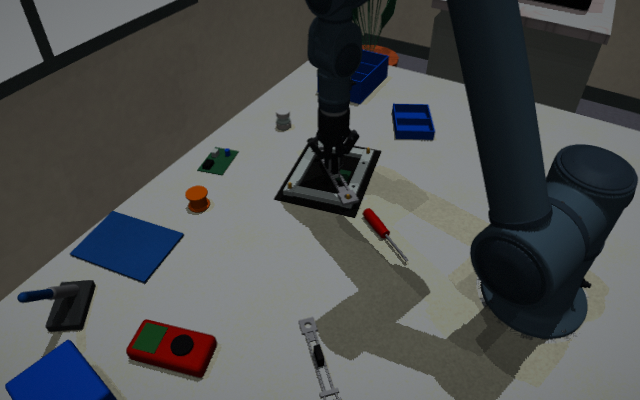

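The pin now stands through the eye at (320,36). I'll lower until the rule rests on the bars.

Call:
{"api": "carry_out", "payload": {
  "motion": [
    [0,0,-0.04,0,0,0,5],
    [0,0,0,0,0,0,5],
    [0,0,0,0,0,0,5],
    [0,0,0,0,0,0,5],
    [0,0,0,0,0,0,5]
  ]
}}

```text
clock: 11.15
ee_pos: [0.538, -0.1203, 0.0495]
eef_rot: [0.354, 0.935, 0.0, 0.0]
ft_force: [0.1, -0.2, -2.1]
gripper_width: 0.0153
```

Call:
{"api": "carry_out", "payload": {
  "motion": [
    [0,0,-0.03,0,0,0,5],
    [0,0,0,0,0,0,5],
    [0,0,0,0,0,0,5],
    [0,0,0,0,0,0,5],
    [0,0,0,0,0,0,5]
  ]
}}

```text
clock: 11.65
ee_pos: [0.5381, -0.1204, 0.0487]
eef_rot: [0.354, 0.935, 0.0, 0.0]
ft_force: [1.0, -0.9, -1.1]
gripper_width: 0.015
```

Call:
{"api": "carry_out", "payload": {
  "motion": [
    [0.05,-0.044,-0.015,0,0,0,5],
    [0.1,-0.088,0,0,0,0,5],
    [0.1,-0.088,0,0,0,0,5],
    [0.1,-0.088,0,0,0,0,5],
    [0,0,0,0,0,0,5]
  ]
}}

```text
clock: 12.15
ee_pos: [0.5471, -0.1283, 0.0486]
eef_rot: [0.354, 0.935, 0.001, -0.002]
ft_force: [-6.1, 3.6, 9.3]
gripper_width: 0.0149
```

Call:
{"api": "carry_out", "payload": {
  "motion": [
    [0,0,0.03,0,0,0,5],
    [0,0,0,0,0,0,5],
    [0,0,0,0,0,0,5],
    [0,0,0,0,0,0,5],
    [0,0,0,0,0,0,5]
  ]
}}

```text
clock: 12.65
ee_pos: [0.5472, -0.1284, 0.0487]
eef_rot: [0.354, 0.935, 0.001, -0.001]
ft_force: [-3.7, 4.4, 3.3]
gripper_width: 0.0154
```

Run:
```python
from h import *
st(); snap('wrist','w9')
```

```text
12.65 [ 0.5472 -0.1284  0.0487] toolx 138.53 [-3.7  4.4  3.3] [ 0.73  0.61 -0.01] 0.0154
```

View pics/w9.png

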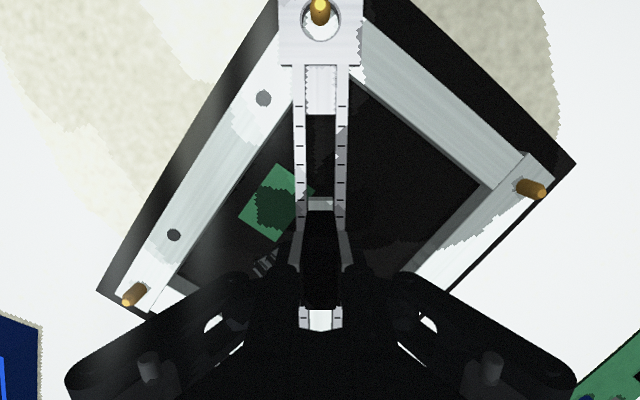

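Call:
{"api": "carry_out", "payload": {
  "motion": [
    [0.1,-0.088,0.01,0,0,0,5],
    [0.1,-0.088,0,0,0,0,5],
    [0.1,-0.088,0,0,0,0,5],
    [0.1,-0.088,0,0,0,0,5],
    [0,0,0,0,0,0,5]
  ]
}}

```text
clock: 13.2
ee_pos: [0.5593, -0.1391, 0.0487]
eef_rot: [0.354, 0.935, 0.001, -0.002]
ft_force: [-3.3, 3.5, 1.3]
gripper_width: 0.0151
```

Call:
{"api": "carry_out", "payload": {
  "motion": [
    [0.05,-0.044,0,0,0,0,5],
    [0.05,-0.044,0,0,0,0,5],
    [0,0,0,0,0,0,5],
    [0,0,0,0,0,0,5],
    [0,0,0,0,0,0,5]
  ]
}}

```text
clock: 13.7
ee_pos: [0.5617, -0.1413, 0.0486]
eef_rot: [0.354, 0.935, 0.001, -0.002]
ft_force: [-4.6, 5.4, 2.4]
gripper_width: 0.015
```

Call:
{"api": "carry_out", "payload": {
  "motion": [
    [0.05,-0.044,0,0,0,0,5],
    [0.05,-0.044,0,0,0,0,5],
    [0.03,-0.026,0,0,0,0,5],
    [0,0,0,0,0,0,5],
    [0,0,0,0,0,0,5]
  ]
}}

```text
clock: 14.2
ee_pos: [0.5652, -0.1444, 0.0487]
eef_rot: [0.354, 0.935, 0.001, -0.002]
ft_force: [-6.4, 4.3, 3.9]
gripper_width: 0.0149
```

Run:
```python
from h import *
st(); snap('side','s10'); crop('s10',260,120,400,225,5,'s10a')
```

```text
14.2 [ 0.5652 -0.1444  0.0487] toolx 138.54 [-6.4  4.3  3.9] [ 0.87  0.84 -0.06] 0.0149
```

View pics/s10a.png

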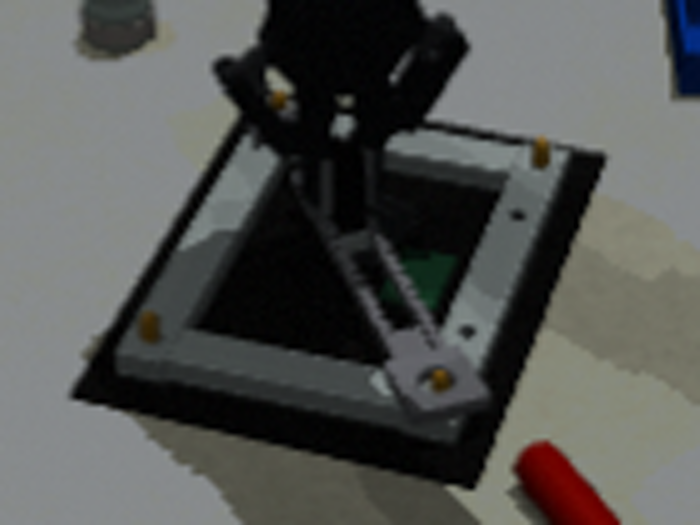

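Call:
{"api": "carry_out", "payload": {
  "motion": [
    [0.04,-0.035,0,0,0,0,5],
    [0,0,0,0,0,0,5],
    [0.03,-0.026,0,0,0,0,5],
    [0,0,0,0,0,0,5],
    [0,0,0,0,0,0,5]
  ]
}}

```text
clock: 14.75
ee_pos: [0.567, -0.146, 0.0486]
eef_rot: [0.354, 0.935, 0.001, -0.003]
ft_force: [-6.6, 5.5, 4.3]
gripper_width: 0.0149
```

Call:
{"api": "carry_out", "payload": {
  "motion": [
    [0.03,-0.026,0,0,0,0,5],
    [0,0,0,0,0,0,5],
    [0,0,0,0,0,0,5],
    [0,0,0,0,0,0,5],
    [0,0,0,0,0,0,5]
  ]
}}

```text
clock: 15.25
ee_pos: [0.5678, -0.1467, 0.0486]
eef_rot: [0.354, 0.935, 0.001, -0.003]
ft_force: [-6.0, 6.1, 4.4]
gripper_width: 0.0147
```

Call:
{"api": "carry_out", "payload": {
  "motion": [
    [0.025,-0.022,0,0,0,0,5],
    [0,0,0,0,0,0,5],
    [0,0,0,0,0,0,5],
    [0,0,0,0,0,0,5],
    [0,0,0,0,0,0,5]
  ]
}}

```text
clock: 15.75
ee_pos: [0.5684, -0.1471, 0.0487]
eef_rot: [0.354, 0.935, 0.001, -0.003]
ft_force: [-7.1, 7.8, 5.4]
gripper_width: 0.015
```

Call:
{"api": "carry_out", "payload": {
  "motion": [
    [0.02,-0.0175,0,0,0,0,5],
    [0,0,0,0,0,0,5],
    [0,0,0,0,0,0,5],
    [0,0,0,0,0,0,5],
    [0,0,0,0,0,0,5]
  ]
}}

```text
clock: 16.25
ee_pos: [0.5683, -0.1471, 0.0486]
eef_rot: [0.354, 0.935, 0.001, -0.004]
ft_force: [-9.4, 7.4, 7.4]
gripper_width: 0.0157
```

Force rose with no further motion, so the nose is home at about 12 N total (roughly 7–8 N on the nose). I'll record the reading with a picture.

Run:
```python
from h import *
st(); snap('wrist','w11'); snap('top','t11'); crop('t11',310,130,465,255,5,'t11b')
```

```text
16.25 [ 0.5683 -0.1471  0.0486] toolx 138.56 [-9.4  7.4  7.4] [ 1.31  1.28 -0.13] 0.0157
```

View pics/w11.png

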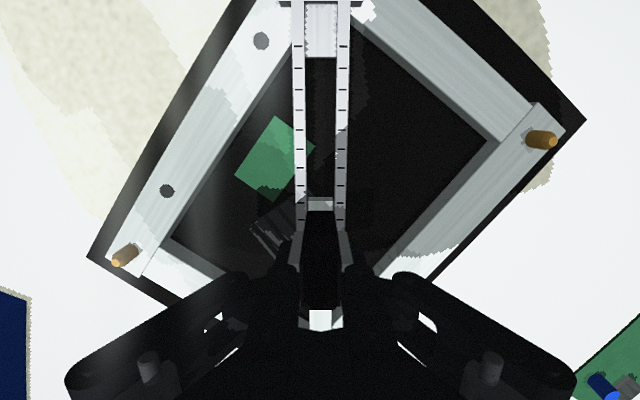

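View pics/t11b.png

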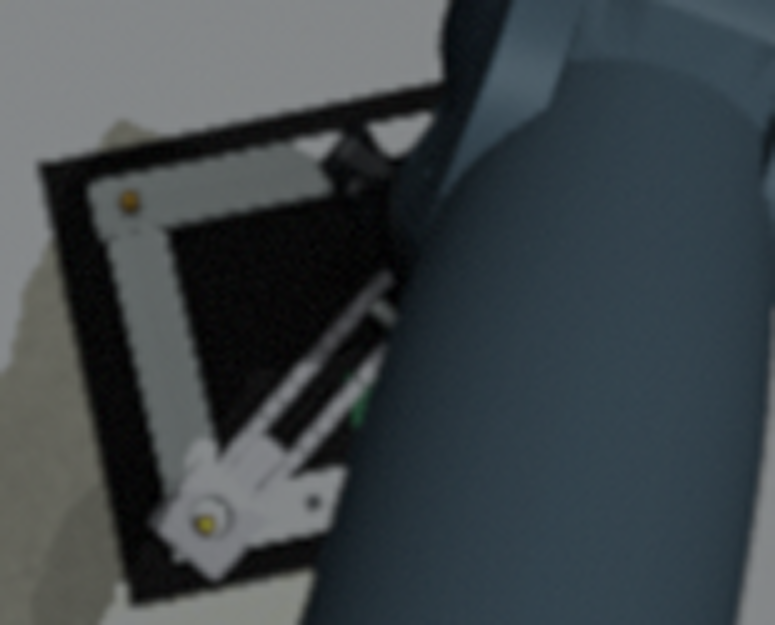

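Call:
{"api": "carry_out", "payload": {
  "motion": [
    [-0.1,0.088,0.015,0,0,0,5],
    [-0.15,0.1325,0,0,0,0,5],
    [-0.15,0.1325,0,0,0,0,5],
    [-0.15,0.1325,0,0,0,0,5],
    [-0.15,0.1325,0,0,0,0,5]
  ]
}}

```text
clock: 16.85
ee_pos: [0.5523, -0.1327, 0.0505]
eef_rot: [0.354, 0.935, -0.001, 0.002]
ft_force: [2.0, -3.8, -4.2]
gripper_width: 0.015
```

Call:
{"api": "carry_out", "payload": {
  "motion": [
    [-0.15,0.1325,0,0,0,0,5],
    [-0.15,0.1325,0,0,0,0,5],
    [-0.15,0.1325,0,0,0,0,5],
    [0,0,0,0,0,0,5],
    [0,0,0,0,0,0,5]
  ]
}}

```text
clock: 17.35
ee_pos: [0.5363, -0.1186, 0.0495]
eef_rot: [0.354, 0.935, 0.0, -0.001]
ft_force: [1.7, -1.2, -3.2]
gripper_width: 0.0153
```

Run:
```python
from h import *
st(); snap('wrist','w12')
```

```text
17.35 [ 0.5363 -0.1186  0.0495] toolx 138.52 [ 1.7 -1.2 -3.2] [-0.25 -0.18  0.09] 0.0153
```

View pics/w12.png

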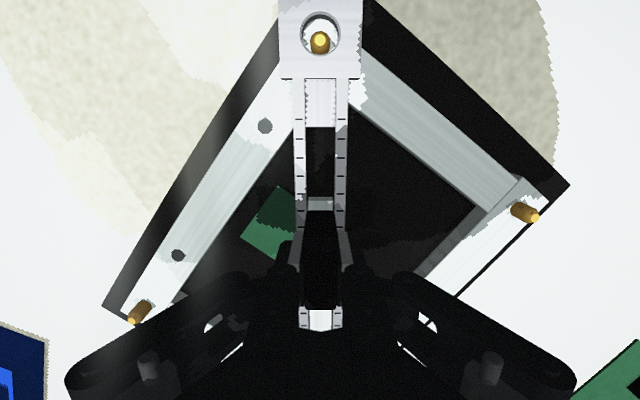

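Eye is on its pin, with the slide back at about 9 mm. Next I'll lift, turn +106°, and go to the near right standoff.

Call:
{"api": "carry_out", "payload": {
  "motion": [
    [0.08,-0.07,0.1,0,0,0,5],
    [0,0,0.2,0,0,0,5],
    [0,0,0.5,0,0,0,5],
    [0,0,1,0,0,0,5],
    [0,0,0.8,0,0,0.5,5]
  ]
}}

```text
clock: 17.9
ee_pos: [0.5393, -0.1213, 0.1291]
eef_rot: [0.333, 0.943, 0.0, -0.0]
ft_force: [0.6, 0.0, -1.7]
gripper_width: 0.0154
```

Call:
{"api": "carry_out", "payload": {
  "motion": [
    [0,-0.05,0,0,0,1,5],
    [0,-0.05,0,0,0,1,5],
    [0,-0.05,0,0,0,1,5],
    [0,-0.05,0,0,0,1,5],
    [0,-0.05,0,0,0,1,5]
  ]
}}

```text
clock: 18.4
ee_pos: [0.5394, -0.1289, 0.1281]
eef_rot: [0.12, 0.993, 0.0, -0.0]
ft_force: [-0.6, -0.5, -2.5]
gripper_width: 0.0155
```

Call:
{"api": "carry_out", "payload": {
  "motion": [
    [0,-0.05,0,0,0,1,5],
    [0,-0.05,0,0,0,1,5],
    [0,-0.05,0,0,0,1,5],
    [0,-0.05,0,0,0,1,5],
    [0,-0.05,0,0,0,1,5]
  ]
}}

```text
clock: 18.9
ee_pos: [0.5394, -0.1363, 0.1281]
eef_rot: [-0.098, 0.995, 0.0, -0.0]
ft_force: [-0.3, 0.2, -2.1]
gripper_width: 0.015
```

Call:
{"api": "carry_out", "payload": {
  "motion": [
    [0,-0.05,0,0,0,1,5],
    [0,-0.05,0,0,0,1,5],
    [0,-0.05,0,0,0,1,5],
    [0,-0.05,0,0,0,1,5],
    [0,-0.05,0,0,0,1,5]
  ]
}}

```text
clock: 19.4
ee_pos: [0.5394, -0.1438, 0.1281]
eef_rot: [-0.311, 0.95, 0.001, -0.0]
ft_force: [-0.2, 0.9, -1.7]
gripper_width: 0.0151
```

Call:
{"api": "carry_out", "payload": {
  "motion": [
    [0.05,-0.05,0,0,0,1,5],
    [0.05,-0.05,0,0,0,1,5],
    [0,0,0,0,0,1,5],
    [0,0,0,0,0,1,5],
    [0,0,0,0,0,1,5]
  ]
}}

```text
clock: 19.9
ee_pos: [0.5424, -0.1468, 0.128]
eef_rot: [-0.509, 0.861, 0.001, 0.0]
ft_force: [0.3, 0.3, -2.5]
gripper_width: 0.0152
```

Call:
{"api": "carry_out", "payload": {
  "motion": [
    [0,0,0,0,0,0.8,5],
    [0,0,0,0,0,0,5],
    [0,0,0,0,0,0,5],
    [0,0,0,0,0,0,5],
    [0,0,0,0,0,0,5]
  ]
}}

```text
clock: 20.4
ee_pos: [0.5426, -0.147, 0.1278]
eef_rot: [-0.537, 0.844, 0.0, -0.0]
ft_force: [0.4, 0.5, -2.4]
gripper_width: 0.0151
```

Run:
```python
from h import *
st(); snap('wrist','w13')
```

```text
20.4 [ 0.5426 -0.147   0.1278] toolx 244.97 [ 0.4  0.5 -2.4] [-0.03  0.01  0.02] 0.0151
```

View pics/w13.png

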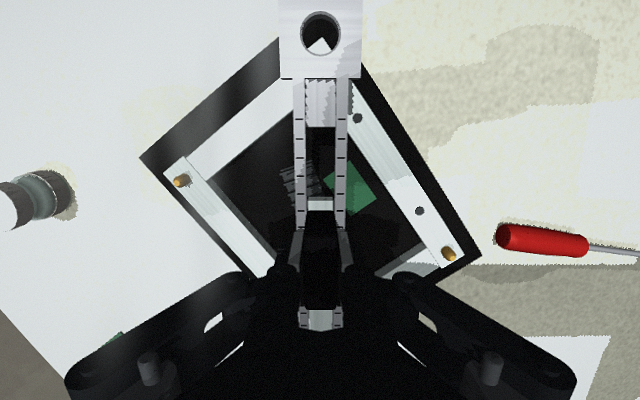

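Run:
```python
from h import *
c=load('w13')
print(onz(c,320,34,.1051), proj(c,[.497,-.246,.033]),onz(c,452,255,.033),onz(c,177.5,181,.033))
crop('w13',270,0,370,80,7,'w13a')
```

```text
[ 0.49561251 -0.24707564  0.1051    ] [318.87015611  62.04110453] [ 0.45562038 -0.05134146  0.033     ] [ 0.64148999 -0.21440541  0.033     ]
```

Call:
{"api": "carry_out", "payload": {
  "motion": [
    [0,0,-0.5,0,0,0,5],
    [0,0,-0.6,0,0,0,5],
    [0,0,-0.5,0,0,0,5],
    [0,0,-0.3,0,0,0,5],
    [0,0,0,0,0,0,5]
  ]
}}

```text
clock: 20.95
ee_pos: [0.5414, -0.1466, 0.0694]
eef_rot: [-0.537, 0.843, 0.001, -0.001]
ft_force: [-0.3, 0.3, -2.0]
gripper_width: 0.0152
```

Run:
```python
from h import *
st(); snap('wrist','w14'); crop('w14',270,0,370,80,7,'w14a');snap('top','t14'); crop('t14',410,190,470,240,10,'t14b')
```

```text
20.95 [ 0.5414 -0.1466  0.0694] toolx 244.99 [-0.3  0.3 -2. ] [ 0.11 -0.   -0.  ] 0.0152
```

View pics/w14a.png

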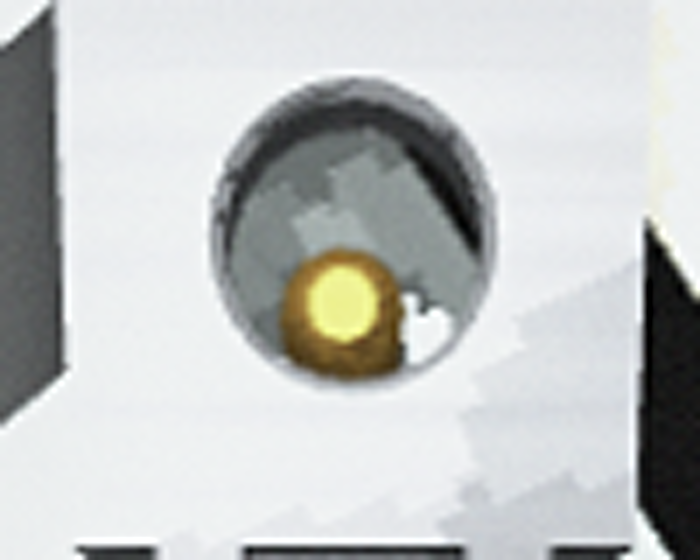

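View pics/t14b.png

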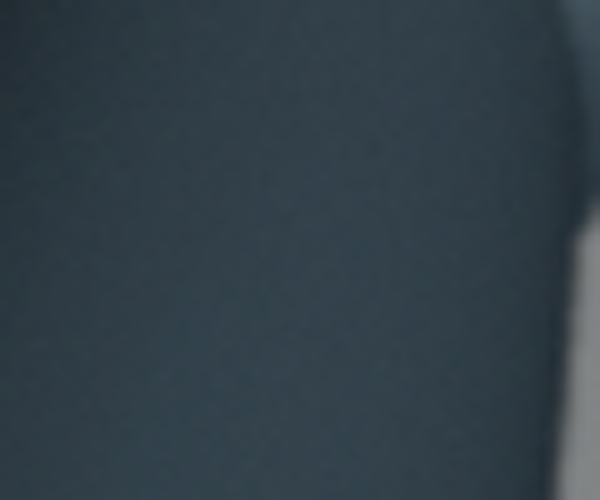

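Run:
```python
from h import *
c=load('w14')
e=onz(c,270+353/7-.5,234/7-.5,.0467)[:2]; p=onz(c,270+343/7-.5,303/7-.5,.033)[:2]
print('eye',e,'pin',p,'pin-eye',p-e)
```

```text
eye [ 0.49428727 -0.24711706] pin [ 0.49557071 -0.24607567] pin-eye [0.00128344 0.00104139]
```

Call:
{"api": "carry_out", "payload": {
  "motion": [
    [0,0,-0.15,0,0,0,5],
    [0,0,-0.1,0,0,0,5],
    [0,0,0,0,0,0,5],
    [0,0,0,0,0,0,5],
    [0,0,0,0,0,0,5]
  ]
}}

```text
clock: 21.55
ee_pos: [0.5427, -0.1471, 0.0634]
eef_rot: [-0.537, 0.843, -0.0, 0.0]
ft_force: [0.4, 0.2, -2.6]
gripper_width: 0.0154
```

Run:
```python
from h import *
st(); snap('wrist','w15'); crop('w15',270,0,370,80,7,'w15a')
```

```text
21.55 [ 0.5427 -0.1471  0.0634] toolx 245.0 [ 0.4  0.2 -2.6] [0.03 0.01 0.  ] 0.0154
```

View pics/w15a.png

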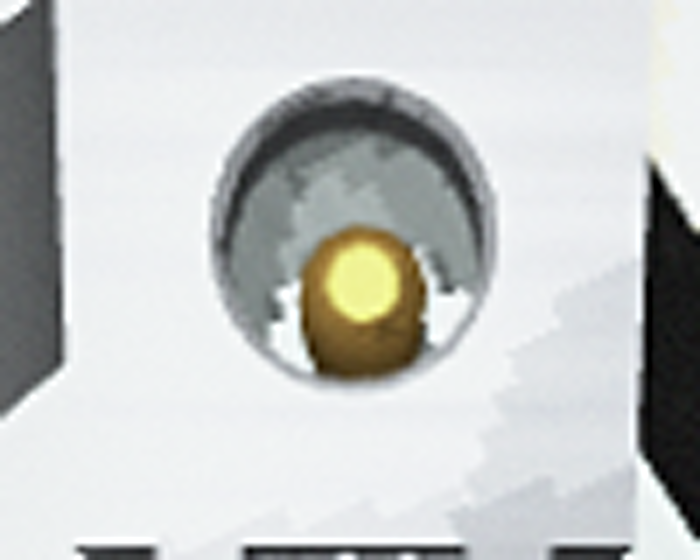

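Run:
```python
from h import *
c=load('w15')
e=onz(c,270+353/7-.5,234/7-.5,.0407)[:2]; p=onz(c,270+362/7-.5,282/7-.5,.033)[:2]
print('eye',e,'pin',p,'pin-eye',p-e)
```

```text
eye [ 0.49566509 -0.24766294] pin [ 0.49564246 -0.24616085] pin-eye [-2.26272961e-05  1.50208889e-03]
```

Call:
{"api": "carry_out", "payload": {
  "motion": [
    [0,0.05,0,0,0,0,5],
    [0,0,-0.15,0,0,0,5],
    [0,0,-0.15,0,0,0,5],
    [0,0,-0.1,0,0,0,5],
    [0,0,0,0,0,0,5]
  ]
}}

```text
clock: 22.1
ee_pos: [0.542, -0.1453, 0.0504]
eef_rot: [-0.537, 0.843, 0.001, -0.0]
ft_force: [-1.5, -0.6, -2.0]
gripper_width: 0.0152
```

Call:
{"api": "carry_out", "payload": {
  "motion": [
    [0,0,-0.05,0,0,0,5],
    [0,0,0,0,0,0,5],
    [0,0,0,0,0,0,5],
    [0,0,0,0,0,0,5],
    [0,0,0,0,0,0,5]
  ]
}}

```text
clock: 22.6
ee_pos: [0.5427, -0.1456, 0.0499]
eef_rot: [-0.537, 0.843, -0.0, 0.0]
ft_force: [-0.3, 0.7, -2.3]
gripper_width: 0.0151
```

Run:
```python
from h import *
st(); snap('wrist','w16')
```

```text
22.6 [ 0.5427 -0.1456  0.0499] toolx 245.01 [-0.3  0.7 -2.3] [ 0.02 -0.   -0.02] 0.0151
```

View pics/w16.png

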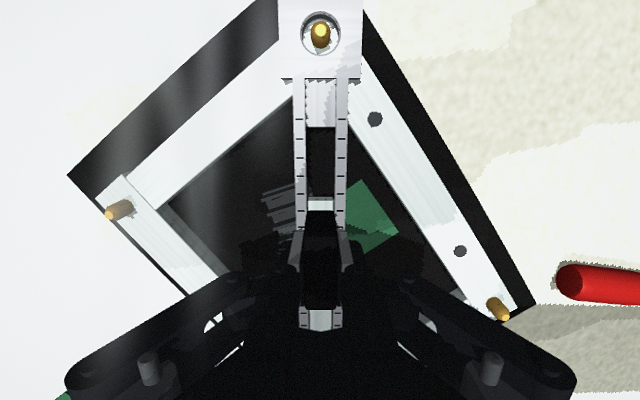

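Call:
{"api": "carry_out", "payload": {
  "motion": [
    [0,0,-0.04,0,0,0,5],
    [0,0,0,0,0,0,5],
    [0.0283,0.0604,0,0,0,0,5],
    [0.0566,0.1207,0,0,0,0,5],
    [0.0566,0.1207,0,0,0,0,5]
  ]
}}

```text
clock: 23.15
ee_pos: [0.5467, -0.1375, 0.0487]
eef_rot: [-0.537, 0.844, -0.001, -0.001]
ft_force: [-2.4, -4.5, -0.6]
gripper_width: 0.0154
```

Call:
{"api": "carry_out", "payload": {
  "motion": [
    [0.0566,0.1207,0,0,0,0,5],
    [0.0566,0.1207,0,0,0,0,5],
    [0.0566,0.1207,0,0,0,0,5],
    [0,0,0,0,0,0,5],
    [0,0,0,0,0,0,5]
  ]
}}

```text
clock: 23.65
ee_pos: [0.552, -0.1259, 0.0487]
eef_rot: [-0.537, 0.843, -0.0, -0.0]
ft_force: [-1.6, -2.9, 0.7]
gripper_width: 0.0151
```

Run:
```python
from h import *
st(); snap('wrist','w17')
```

```text
23.65 [ 0.552  -0.1259  0.0487] toolx 245.0 [-1.6 -2.9  0.7] [-0.61  0.28 -0.02] 0.0151
```

View pics/w17.png

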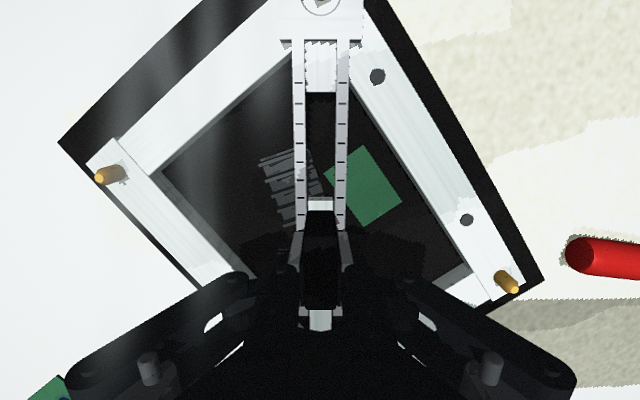

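Call:
{"api": "carry_out", "payload": {
  "motion": [
    [0.0566,0.1207,0,0,0,0,5],
    [0.0566,0.1207,0,0,0,0,5],
    [0.0566,0.1207,0,0,0,0,5],
    [0,0,0,0,0,0,5],
    [0,0,0,0,0,0,5]
  ]
}}

```text
clock: 24.2
ee_pos: [0.5571, -0.1152, 0.0487]
eef_rot: [-0.537, 0.843, -0.0, -0.0]
ft_force: [-1.2, -4.3, 1.2]
gripper_width: 0.0157
```

Call:
{"api": "carry_out", "payload": {
  "motion": [
    [0.0283,0.0604,0,0,0,0,5],
    [0.0283,0.0604,0,0,0,0,5],
    [0,0,0,0,0,0,5],
    [0,0,0,0,0,0,5],
    [0,0,0,0,0,0,5]
  ]
}}

```text
clock: 24.7
ee_pos: [0.5586, -0.1119, 0.0487]
eef_rot: [-0.537, 0.844, -0.0, -0.001]
ft_force: [-1.9, -5.0, 1.7]
gripper_width: 0.0153
```

Call:
{"api": "carry_out", "payload": {
  "motion": [
    [0.02,0.043,0,0,0,0,5],
    [0,0,0,0,0,0,5],
    [0.014,0.03,0,0,0,0,5],
    [0,0,0,0,0,0,5],
    [0,0,0,0,0,0,5]
  ]
}}

```text
clock: 25.2
ee_pos: [0.5595, -0.11, 0.0487]
eef_rot: [-0.537, 0.844, -0.001, -0.001]
ft_force: [-3.3, -5.8, 1.5]
gripper_width: 0.015
```

Call:
{"api": "carry_out", "payload": {
  "motion": [
    [0.014,0.03,0,0,0,0,5],
    [0,0,0,0,0,0,5],
    [0,0,0,0,0,0,5],
    [0,0,0,0,0,0,5],
    [0,0,0,0,0,0,5]
  ]
}}

```text
clock: 25.7
ee_pos: [0.5599, -0.1091, 0.0487]
eef_rot: [-0.537, 0.844, -0.001, -0.001]
ft_force: [-2.8, -6.8, 1.4]
gripper_width: 0.0151
```

Call:
{"api": "carry_out", "payload": {
  "motion": [
    [0.014,0.03,0,0,0,0,5],
    [0,0,0,0,0,0,5],
    [0,0,0,0,0,0,5],
    [0,0,0,0,0,0,5],
    [0,0,0,0,0,0,5]
  ]
}}

```text
clock: 26.2
ee_pos: [0.5603, -0.1083, 0.0487]
eef_rot: [-0.537, 0.844, -0.001, -0.001]
ft_force: [-2.7, -6.0, 1.3]
gripper_width: 0.0151
```

Call:
{"api": "carry_out", "payload": {
  "motion": [
    [0.014,0.03,0,0,0,0,5],
    [0,0,0,0,0,0,5],
    [0,0,0,0,0,0,5],
    [0,0,0,0,0,0,5],
    [0,0,0,0,0,0,5]
  ]
}}

```text
clock: 26.7
ee_pos: [0.5607, -0.1074, 0.0487]
eef_rot: [-0.537, 0.844, -0.001, -0.001]
ft_force: [-3.9, -6.6, 1.5]
gripper_width: 0.0152
```

Call:
{"api": "carry_out", "payload": {
  "motion": [
    [0.01,0.0215,0,0,0,0,5],
    [0,0,0,0,0,0,5],
    [0,0,0,0,0,0,5],
    [0,0,0,0,0,0,5],
    [0,0,0,0,0,0,5]
  ]
}}

```text
clock: 27.2
ee_pos: [0.561, -0.1069, 0.0487]
eef_rot: [-0.537, 0.844, -0.001, -0.001]
ft_force: [-3.1, -6.9, 0.8]
gripper_width: 0.0152
```

Call:
{"api": "carry_out", "payload": {
  "motion": [
    [0.01,0.0215,0,0,0,0,5],
    [0,0,0,0,0,0,5],
    [0,0,0,0,0,0,5],
    [0,0,0,0,0,0,5],
    [0,0,0,0,0,0,5]
  ]
}}

```text
clock: 27.7
ee_pos: [0.5612, -0.1064, 0.0487]
eef_rot: [-0.537, 0.844, -0.001, -0.001]
ft_force: [-2.9, -8.0, 0.5]
gripper_width: 0.0148
```

Call:
{"api": "carry_out", "payload": {
  "motion": [
    [0.01,0.0215,0,0,0,0,5],
    [0,0,0,0,0,0,5],
    [0,0,0,0,0,0,5],
    [0,0,0,0,0,0,5],
    [0,0,0,0,0,0,5]
  ]
}}

```text
clock: 28.2
ee_pos: [0.5612, -0.1063, 0.0487]
eef_rot: [-0.537, 0.844, -0.001, -0.002]
ft_force: [-3.9, -9.5, 1.8]
gripper_width: 0.0154
```

Motion stalled at 10 N with the TCP about 154 mm from the near right pin, against 148 mm on the first diagonal. Diagonal 2 is therefore the longer. I'll ease off, release and rise.

Call:
{"api": "carry_out", "payload": {
  "motion": [
    [-0.034,-0.0725,0,0,0,0,5],
    [0,0,0,0,0,0,5],
    [0,0,0,0,0,0,5],
    [0,0,0,0,0,0,5],
    [0,0,0,0,0,0,5]
  ]
}}

```text
clock: 28.7
ee_pos: [0.5611, -0.1066, 0.0487]
eef_rot: [-0.537, 0.843, -0.0, -0.0]
ft_force: [-1.8, -4.2, 1.7]
gripper_width: 0.0151
```

Call:
{"api": "carry_out", "payload": {
  "motion": [
    [0,0,0,0,0,0,22],
    [0,0,0,0,0,0,30],
    [0,0,0,0,0,0,38],
    [0,0,0,0,0,0,45],
    [0,0,0,0,0,0,45]
  ]
}}

```text
clock: 29.2
ee_pos: [0.5609, -0.1062, 0.0485]
eef_rot: [-0.537, 0.843, 0.0, 0.0]
ft_force: [0.0, 0.5, -0.4]
gripper_width: 0.0449
```

Call:
{"api": "carry_out", "payload": {
  "motion": [
    [0,0,0.3,0,0,0,45],
    [0,0,0.8,0,0,0,45],
    [0,0,1,0,0,0,45],
    [0,0,1,0,0,0,60],
    [0,0,1,0,0,0,60]
  ]
}}

```text
clock: 29.7
ee_pos: [0.5608, -0.1064, 0.1734]
eef_rot: [-0.537, 0.843, -0.0, 0.0]
ft_force: [0.8, -0.1, -0.2]
gripper_width: 0.06
```

Call:
{"api": "carry_out", "payload": {
  "motion": [
    [0.4,0.9,0.5,0,0,0,60],
    [0.4,0.9,0.5,0,0,0,60],
    [0,0,0.2,0,0,0,60],
    [0,0,0,0,0,0,60],
    [0,0,0,0,0,0,60]
  ]
}}

```text
clock: 30.2
ee_pos: [0.5844, -0.0531, 0.2073]
eef_rot: [-0.537, 0.843, 0.0, -0.0]
ft_force: [0.2, 0.6, -0.5]
gripper_width: 0.0599
```

Run:
```python
from h import *
st(); snap('wrist','w20'); snap('side','s20'); crop('s20',260,120,400,225,5,'s20a')
```

```text
30.2 [ 0.5844 -0.0531  0.2073] toolx 244.98 [ 0.2  0.6 -0.5] [ 0.06 -0.03  0.03] 0.0599
```

View pics/w20.png

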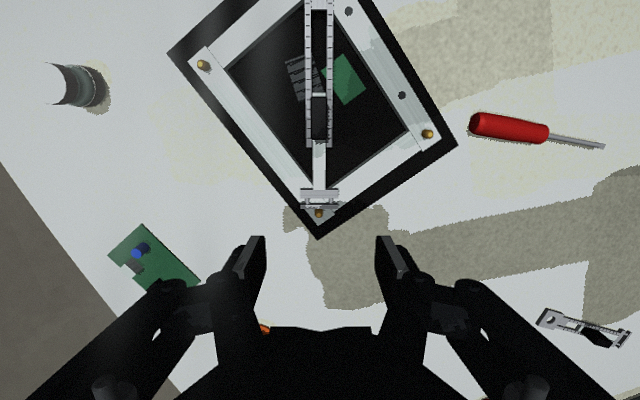

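View pics/s20a.png

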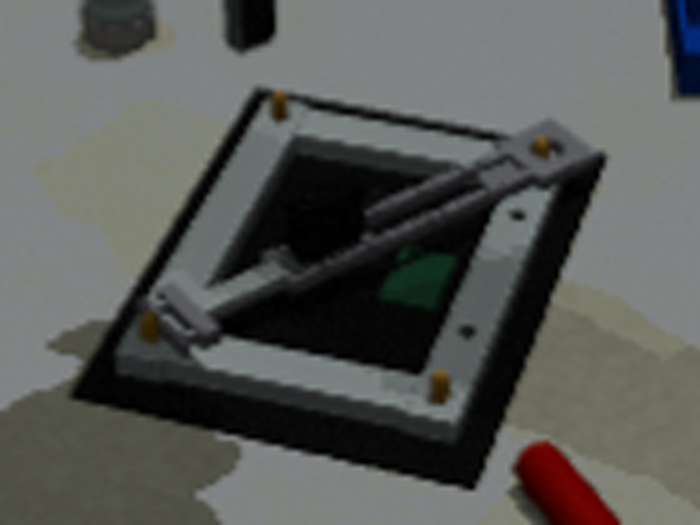

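Run:
```python
from h import *
crop('w20',280,175,360,230,9,'w20a')
a,b=load('w2'),load('w20'); 
print('hs',onz(a,380,162,.012).round(3),onz(b,301,79,.012).round(3),'pcb',onz(a,348.5,150.5,.004).round(3),onz(b,345,79.5,.004).round(3))
snap('top','t20'); crop('t20',310,130,465,255,5,'t20b')
```

```text
hs [ 0.554 -0.159  0.012] [ 0.557 -0.159  0.012] pcb [ 0.515 -0.14   0.004] [ 0.513 -0.139  0.004]
```

View pics/w20a.png

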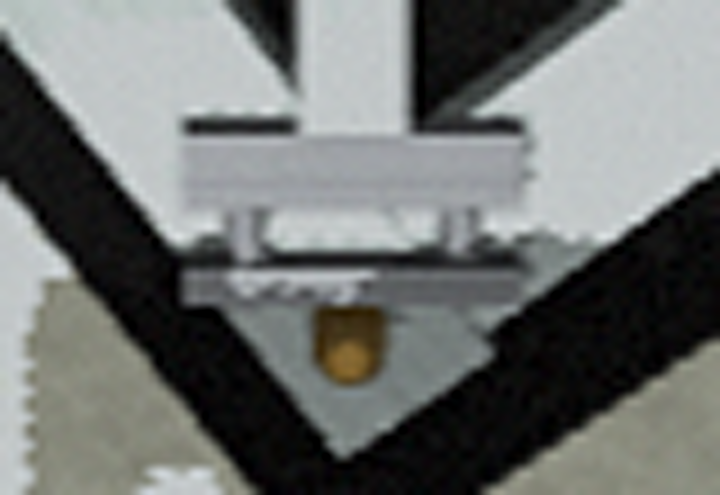

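View pics/t20b.png

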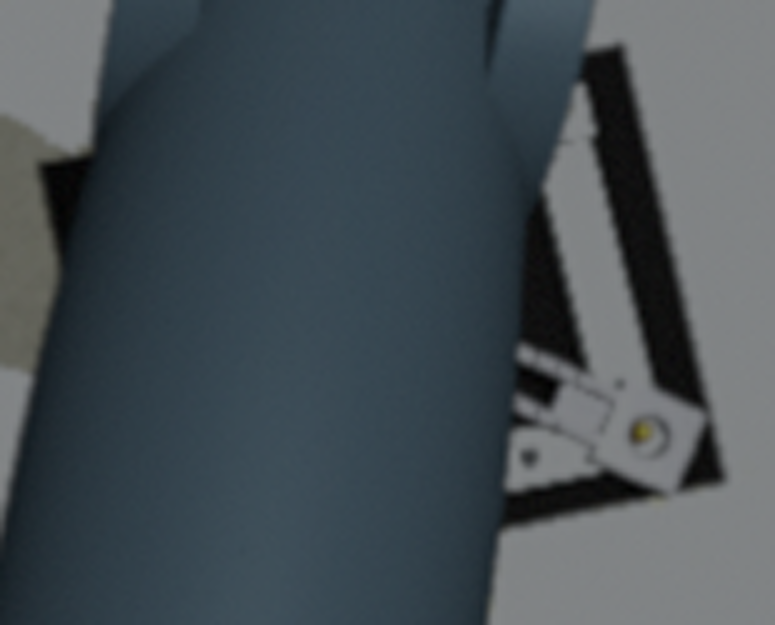

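Call:
{"api": "carry_out", "payload": {
  "motion": [
    [0,1,0.3,0,0,0,60],
    [0,1,0.3,0,0,0,60],
    [0,1,0,0,0,0,60],
    [0,1,0,0,0,0,60],
    [0,1,0,0,0,0,60]
  ]
}}

```text
clock: 30.85
ee_pos: [0.5844, 0.0979, 0.225]
eef_rot: [-0.537, 0.844, 0.0, -0.001]
ft_force: [-1.3, -0.9, -0.9]
gripper_width: 0.0599
```

Call:
{"api": "carry_out", "payload": {
  "motion": [
    [0,1,0,0,0,0,60],
    [0,1,0,0,0,0,60],
    [0,1,0,0,0,0,60],
    [0,0,0,0,0,0,60],
    [0,0,0,0,0,0,60]
  ]
}}

```text
clock: 31.35
ee_pos: [0.5846, 0.1872, 0.2248]
eef_rot: [-0.538, 0.843, -0.0, -0.001]
ft_force: [0.4, 0.3, -0.3]
gripper_width: 0.0602
```

Run:
```python
from h import *
st(); snap('top','t21'); crop('t21',310,130,465,255,5,'t21b'); snap('side','s21')
```

```text
31.35 [0.5846 0.1872 0.2248] toolx 245.04 [ 0.4  0.3 -0.3] [ 0.01 -0.03  0.  ] 0.0602
```

View pics/t21b.png

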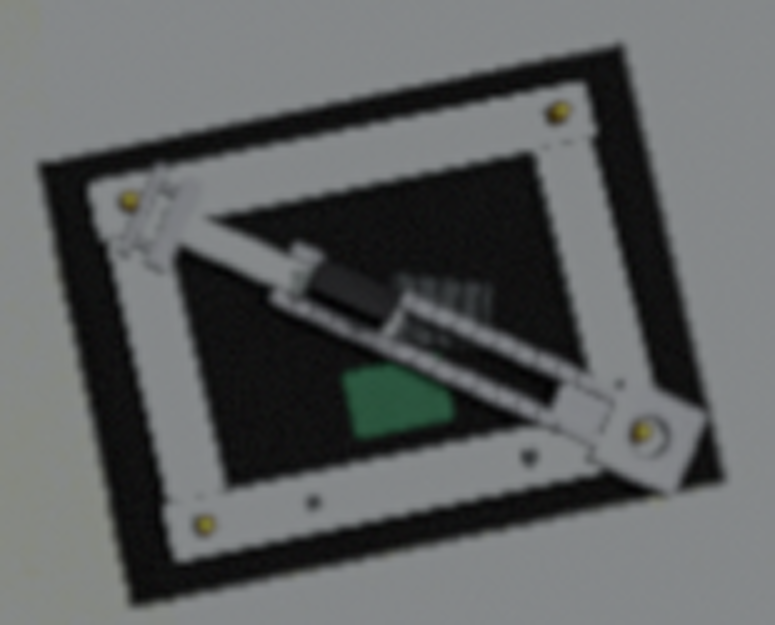

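View pics/s21.png

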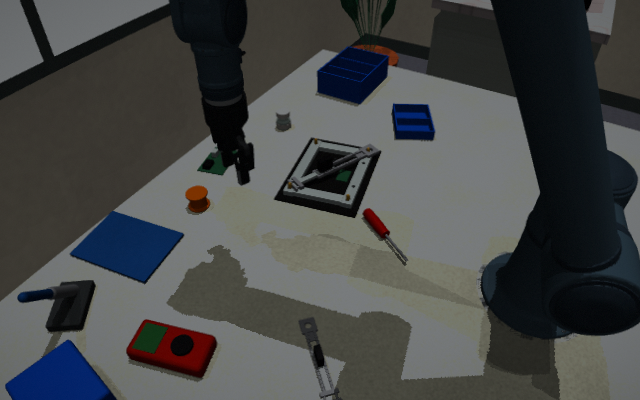

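Run:
```python
from h import *
c=load('t21')
e=onz(c,310+654/5,130+435/5,.026); f=onz(c,310+355/5,130+291/5,.062); p=onz(c,310+559/5,130+112/5,.033)
print('slide2 ~',np.linalg.norm((e-f)[:2])-.1)
c=load('w11'); e=onz(c,320,2,.026); tc=np.array([.5683,-.1471]); print('slide1 ~', np.linalg.norm(e[:2]-tc)+.02-.1)
r.sign_off()
```

```text
slide2 ~ 0.050718306182624545
slide1 ~ 0.044067906192429895
the job is handed in; nothing more can be done
```

The job is done and handed in at about 31 s. The rule is let go across the longer diagonal, from near right to far left.

- **First diagonal (near left to far right):** I dropped the eye over the near left standoff and pushed the slide until the force rose with no further motion. The hand force was about 12 N, roughly 7 N of it on the nose. The slide read about 44 mm.
- **Second diagonal (near right to far left):** I pulled the slide back to about 9 mm, lifted and turned the rule, and pushed it home the same way. The hand force was about 10 N, roughly 6 N of it on the nose. The slide read about 51 mm.
- **Comparison:** the second diagonal is about 6 mm longer by touch (5.8 mm from arm position, 6.6 mm from slide readings). The camera alone gave about 4.3 mm from the standoff positions, so the estimates differ by about 2 mm but agree on which is longer.

**Last pictures:** the eye is down over the near right standoff and the nose is on the far left one. The nose is still pressed in about 6 mm, having eased out by the eye's play as the task said it might. The heat sink, circuit board and everything else on the bench look unmoved, and the gripper is clear.

**Not checked directly:** I never saw the nose at its stop because the gripper hid it. "Fully home" rests on the force rising while the arm stood still. I took no picture at the stop on the second diagonal, so that slide reading comes from the top view after I let go.

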